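# Find and open the live socket cover on a tattoo desk

### The job

The power duct on the tattoo desk has four identical black covers, but only one has the sockets under it; the other three lie on blanking blocks. Press the ribbed front strip of the covers gently, one after another, until you find the one that rocks, then push that one fully open so that it stands nearly upright and leaves the sockets bare. Just press and push: force nothing, pick nothing up and leave the other things on the desk where they are.

Things in the scene. Friction and masses are not known exactly. Their poses are not given: they have to be found in the camera images.
- duct: aluminium power duct fixed to the desk, 150 mm deep (its x), 480 long (its y), 85 tall. Origin: centre of its underside; x points from its front, nearest the robot, to its rear, z up. Four identical black covers lie flush in its top, centred at y = -168, -56, 56, 168 mm (covers 1 to 4), each on an axle along y at x = -23, z = 82 mm, 6 mm ribs between. All but one rest on solid blocks
- lip (a point): middle of the duct's fixed front lip, on its top face (z = 85 mm, duct x = -69 mm): an aluminium strip 12 mm wide, level with the covers, just in front of them. Under the front part of the free cover the well is empty from this lip back to duct x = -11 mm and down to 13 mm above the desk; the white sockets stand behind that, up to 47 mm above the desk
- ledge (a point): middle of the duct's fixed aluminium rear ledge, on its top face (z = 85 mm, duct x = 55 mm): 40 mm wide, level with the covers, just behind them. The ink rack stands on it
- strip_1 (a point): centre of the ribbed grey press strip along the front of black cover 1, on the cover's top face, 20 mm in front of its axle and 18 mm behind its front edge; it moves with the cover. The cover is 94 mm deep (38 mm in front of the axle, 56 mm behind), 102 mm wide and 5 mm thick; the ribs are 1 mm high
- cover_1 (a joint): angle of cover 1, rad: 0 flush, growing as its front edge goes down and its rear edge up. A blocked cover gives under 2 mm at the front edge. The free one, not the same each time, needs 3 to 6 N on the strip, stays where left and stops at 1.38, nearly upright; once steep, push the part below the axle to the rear (duct +x) to reach the stop. Pressed behind the axle, no cover gives
- strip_2 (a point): centre of the ribbed grey press strip along the front of black cover 2, on the cover's top face, 20 mm in front of its axle and 18 mm behind its front edge; it moves with the cover. The cover is 94 mm deep (38 mm in front of the axle, 56 mm behind), 102 mm wide and 5 mm thick; the ribs are 1 mm high
- cover_2 (a joint): angle of cover 2, rad: 0 flush, growing as its front edge goes down and its rear edge up. A blocked cover gives under 2 mm at the front edge. The free one, not the same each time, needs 3 to 6 N on the strip, stays where left and stops at 1.38, nearly upright; once steep, push the part below the axle to the rear (duct +x) to reach the stop. Pressed behind the axle, no cover gives
- strip_3 (a point): centre of the ribbed grey press strip along the front of black cover 3, on the cover's top face, 20 mm in front of its axle and 18 mm behind its front edge; it moves with the cover. The cover is 94 mm deep (38 mm in front of the axle, 56 mm behind), 102 mm wide and 5 mm thick; the ribs are 1 mm high
- cover_3 (a joint): angle of cover 3, rad: 0 flush, growing as its front edge goes down and its rear edge up. A blocked cover gives under 2 mm at the front edge. The free one, not the same each time, needs 3 to 6 N on the strip, stays where left and stops at 1.38, nearly upright; once steep, push the part below the axle to the rear (duct +x) to reach the stop. Pressed behind the axle, no cover gives
- strip_4 (a point): centre of the ribbed grey press strip along the front of black cover 4, on the cover's top face, 20 mm in front of its axle and 18 mm behind its front edge; it moves with the cover. The cover is 94 mm deep (38 mm in front of the axle, 56 mm behind), 102 mm wide and 5 mm thick; the ribs are 1 mm high
- cover_4 (a joint): angle of cover 4, rad: 0 flush, growing as its front edge goes down and its rear edge up. A blocked cover gives under 2 mm at the front edge. The free one, not the same each time, needs 3 to 6 N on the strip, stays where left and stops at 1.38, nearly upright; once steep, push the part below the axle to the rear (duct +x) to reach the stop. Pressed behind the axle, no cover gives
- ink_rack: folded black sheet-metal rack with ink caps, 36 x 90 x 35 mm, standing loose on the rear ledge of the duct. Origin: centre of its underside. A bystander, not to be disturbed
- pen_machine: red tattoo pen, 25 mm thick and 140 mm long, lying level on a black rest, 40 mm tall in all, on the desk in front of the duct. Origin: centre of the underside. A bystander, not to be disturbed
- ink_red: red ink bottle, 32 mm diameter, 75 mm tall, upright on the desk in front of the duct. Origin: centre of the underside. A bystander, not to be disturbed
- ink_black: black ink bottle, 32 mm diameter, 75 mm tall, upright on the desk in front of the duct. Origin: centre of the underside. A bystander, not to be disturbed
- pedal: black ribbed foot pedal, 120 x 80 x 45 mm, on the desk behind the duct. Origin: centre of the underside. A bystander, not to be disturbed
- case: closed black cartridge case, 87 x 152 x 47 mm, on the desk behind the duct. Origin: centre of the underside. A bystander, not to be disturbed
- wrap_roll: green roll of wrap standing on end, 84 mm diameter, 50 mm tall, on the desk to the left of the duct. Origin: centre of the underside. A bystander, not to be disturbed
- rinse_cup: white open plastic cup, 66 mm diameter, 70 mm tall, on the desk to the right of the duct. Origin: centre of the underside. A bystander, not to be disturbed

How it is judged:
By the outcome, as a careful person would: the job done as asked, in the order asked, and still so for the second after the job is handed in, with the robot touching nothing.
It also fails if it takes over 48 s, if anything falls off the work surface, if the arm or the gripper's body presses on something with over 40 N, if the wrist force passes 120 N, or if a joint passes its speed limit or range.

### The arm

A 6-joint arm with a two-finger parallel gripper is mounted at the origin on the work surface. World frame = base frame: x ahead of the robot, y to its left, z up, the work surface at z = 0. Lengths are in m, angles in degrees, forces in N, time in s.
With the tool pointing down it reaches from about 0.35 to 0.875 m from the base axis. Payload 4.2 kg.
Tool frame: the origin (TCP) lies at the very end of the fingers, on their centre line; the grasp point (between the pads) lies 19 mm behind it; z points along the fingers, y is the direction in which the jaws open and shut (so a half turn about z gives the same grasp; the last joint's range is limited). The gripper opens to 87 mm and grips with 3 to 60 N. Pads are 19 mm wide; open, the fingers measure 117 mm over their backs; the gripper's body (75 mm by 190 mm) begins 51 mm behind the grasp point.
Start: joints at [90.619, 22.042, 0.453, 0, -68.411, -14.817], TCP at [0.153, 0.606, 0.223] pointing down, gripper open.
Joint ranges: [-179.83, 179.83], [-69.29, 118.12], [-61.27, 80.66], [-181.25, 117.63], [-171.15, -9.14], [-177.46, 177.46]. Speed limits (degrees/s): [159.86, 159.86, 180, 180, 180, 180].

### API

Orientations are given as a 3x3 rotation matrix whose columns are the frame's x, y, z axes.
In Python, from station import r, imaging gives the robot as it stands. The module is installed in compiled form; this text tells all that it offers.
- The arm moves only by the tool move_arm, never from a script. Its argument "motion" is one flat list of numbers, 7 for each row, row after row: the shift along the tool's x, y, z in units of 40 mm (1.0 is 40 mm), then the turn, a rotation vector about the tool's x, y, z in units of 5 degrees (1.0 is 5 degrees), then the gripper's target within -1 to 1 (shut at 1, half-way at 0, fully open at -1). In form: [dx, dy, dz, wx, wy, wz, gripper, dx, dy, dz, wx, wy, wz, gripper, ...]. A call has 1 to 20 rows; each row is the pose to reach, as a shift and turn from the pose measured when the call began, along the tool's axes at that moment; what a row does not reach only later rows make up. A row lasts 1/12 s, in which the tool goes at most 41.7 mm and 7.16 degrees, less where a joint would pass 70% of its speed; a pose out of reach is approached as far as the arm can. A call with a gripper value outside its range is refused whole. The fingers move at their own pace and stop on an object; the grip force is fixed at half the most. Time passes only in rows, so rows that repeat a pose let the fingers close. It gives the time, the measured TCP pose, the force and the opening at its end, in the units of the state.
- r.sense(): the state, without advancing time (a new reading comes with each control period).
- imaging.capture(name): name is "scene" or "top" or "wrist"; returns the picture (384x512x3 uint8, blue, green, red); there is no depth.
- imaging.camera_params(name): a dict with "intrinsics" (3x3 intrinsics, pixels), "world_from_camera" (4x4, takes a point from camera to world coordinates). Camera axes: x right, y down, z forward; pixel columns grow to the right and rows downward; lengths in m; the calibration is good to about 2 mm. A picture is of the moment at which its call begins: read the wrist's pose just before it. camera_params takes no time and is no camera call; for the wrist camera it gives the pose at the moment of the call.
- r.finish_job(): hands the job in, once; it reports no verdict.
The state is a dict: "time_s": time; "joints": joint angles; "joint_velocities": joint speeds; "effort": joint torques, N m; "tcp_pos": TCP position; "ee_rot": TCP orientation; "wrist_force": force on the tool from outside, world axes, zero at the start; "moment": the same for the moment, N m; "gripper_width": opening from 0.0 (shut) to 1.0 (fully open).
Only numpy, scipy, OpenCV 4.12 (cv2) and the standard library are available. Lean on these libraries where they do the work, as an engineer would, in place of code of your own. Each camera call takes 0.05 s, during which the arm holds its last target.

## Working session

There is one attempt and no reset: what is moved stays moved. The work goes in short steps, Python scripts to look and compute and a tool call to move; the robot and the scene stay as the last step left them, time stands still between calls to the robot, and variables do not carry over. Pictures are saved under pics/ and viewed, and the job is handed in when it is done.

Besides the shell and the picture viewer there is one more tool, called after "Emit:" in YAML: its name, and indented under it one key for each argument. move_arm: Moves the arm, as the interface text tells. Its arguments: {"type":"object","properties":{"motion":{"type":"array","items":{"type":"number"}}},"required":["motion"]}

```bash
mkdir -p pics; python3 - <<'E'
from station import r, imaging
import cv2
s=r.sense();print(s)
for n in("scene","top","wrist"):
    p=imaging.camera_params(n);print(n,p)
    cv2.imwrite(f"pics/{n}0.png",imaging.capture(n))
E
```

```text
{'time_s': 0.0, 'joints': array([ 9.06212222e+01,  2.20901857e+01,  3.79081245e-01, -2.82522625e-02,
       -6.84114610e+01, -1.48194074e+01]), 'joint_velocities': array([ 0.07372054, -0.08152911,  0.06557331,  0.0187322 ,  0.01341151,
       -0.00300075]), 'effort': array([-1.34801281e-03, -3.90665567e+01,  1.87405926e+01,  4.21996593e+00,
        1.09177371e-02, -1.92740881e-04]), 'tcp_pos': array([0.1531054 , 0.60532818, 0.22146281]), 'ee_rot': array([[ 9.69408505e-01, -2.45452562e-01, -4.35284714e-04],
       [-2.45452926e-01, -9.69406140e-01, -2.14397233e-03],
       [ 1.04275826e-04,  2.18522691e-03, -9.99997607e-01]]), 'wrist_force': array([ 0.61982109,  0.55473047, -0.03988249]), 'moment': array([0.00628431, 0.03257108, 0.00543003]), 'gripper_width': 0.9983302057556576}
scene {'intrinsics': array([[432.29547297,   0.        , 264.83434301],
       [  0.        , 432.29547297, 190.50297703],
       [  0.        ,   0.        ,   1.        ]]), 'world_from_camera': array([[-0.76248003,  0.42113291, -0.49119373,  1.36804234],
       [ 0.64673305,  0.5183566 , -0.55950228,  0.893
[... 315 characters left out ...]
om_camera': array([[-0.01107346, -0.99631678,  0.08503088,  0.47593873],
       [-0.99977737,  0.01255896,  0.01695516, -0.01245793],
       [-0.01796061, -0.0848242 , -0.99623404,  1.34095305],
       [ 0.        ,  0.        ,  0.        ,  1.        ]])}
wrist {'intrinsics': array([[275.98699897,   0.        , 252.83809116],
       [  0.        , 275.98699897, 191.01052581],
       [  0.        ,   0.        ,   1.        ]]), 'world_from_camera': array([[-0.24498901, -0.94014638, -0.23686532,  0.21803565],
       [-0.96952533,  0.23781836,  0.05884773,  0.58872257],
       [ 0.00100544,  0.24406397, -0.96975861,  0.38304843],
       [ 0.        ,  0.        ,  0.        ,  1.        ]])}
```

View pics/scene0.png

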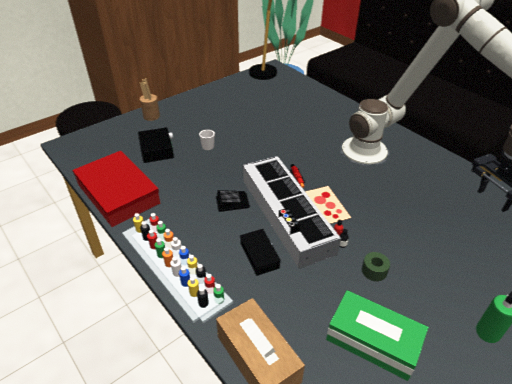

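View pics/top0.png

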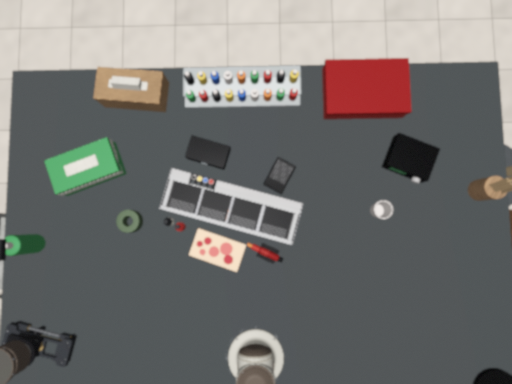

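The top view shows the duct around (231,206) px, tilted, with cover 4 at the left and cover 1 at the right. The pen and bottles are in front of it, and the ink rack is at (203,181) on the rear ledge behind cover 4. Next I'll zoom in.

```bash
python3 - <<'E'
import cv2
im=cv2.imread("pics/top0.png")
c=im[150:280,140:320]
cv2.imwrite("pics/top0z.png",cv2.resize(c,None,fx=4.4,fy=4.4,interpolation=cv2.INTER_CUBIC))
im=cv2.imread("pics/scene0.png")
c=im[140:270,220:400]
cv2.imwrite("pics/scene0z.png",cv2.resize(c,None,fx=4.4,fy=4.4,interpolation=cv2.INTER_CUBIC))
E
```

```text
(no output)
```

View pics/top0z.png

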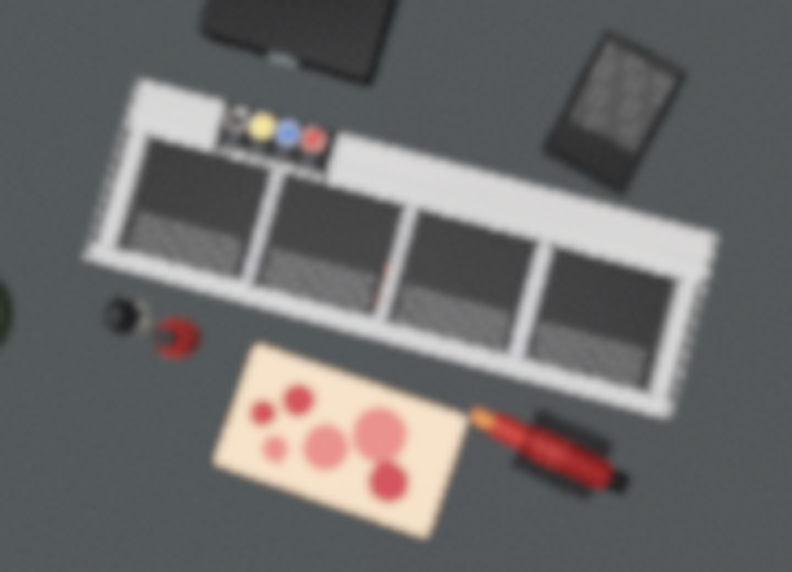

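View pics/scene0z.png

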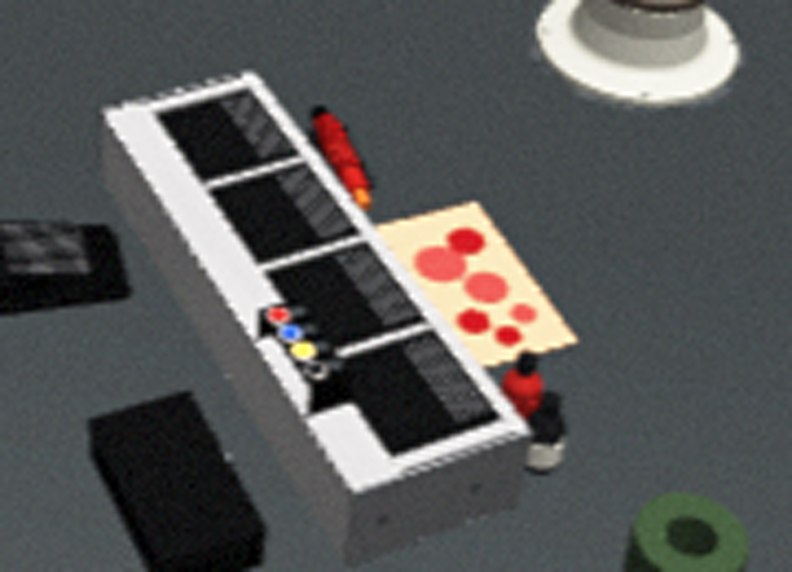

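View pics/wrist0.png

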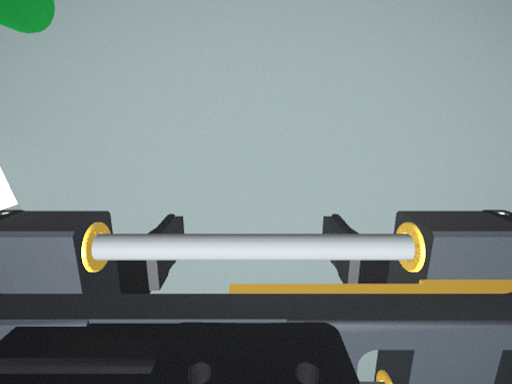

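```bash
cat > fit.py <<'E'
import numpy as np
from scipy.optimize import least_squares
from station import imaging
P={n:imaging.camera_params(n) for n in("top","scene")}
def proj(n,X):
    T=np.linalg.inv(P[n]["world_from_camera"]);c=X@T[:3,:3].T+T[:3,3];u=c@P[n]["intrinsics"].T;return u[:,:2]/u[:,2:]
def zo(a,ox,oy): return (np.array(a,float)+.5)/4.4-.5+[ox,oy]
top=zo([(146,136),(121,248),(243,281),(270,170),(677,280),(645,388),(522,354),(550,245)],140,150)
tm=np.array([(33,219),(-61,219),(-61,117),(33,117),(33,-219),(-61,-219),(-61,-117),(33,-117)],float)
sc=zo([(393,455),(503,413),(158,115),(248,88),(105,108),(355,490),(528,430)],220,140)
sm=np.array([(33,219),(-61,219),(33,-219),(-61,-219),(75,-240),(75,240),(-75,240)],float)
def w(p,m,z=.085):
    c,s=np.cos(p[2]),np.sin(p[2]);m=m/1000
    return np.c_[p[0]+c*m[:,0]-s*m[:,1],p[1]+s*m[:,0]+c*m[:,1],np.full(len(m),z)]
if __name__=="__main__":
  for k in("top","scene","both"):
    def f(p):
        a=(proj("top",w(p,tm))-top).ravel();b=(proj("scene",w(p,sm))-sc).ravel()
        return {"top":a,"scene":b,"both":np.r_[a,b]}[k]
    q=least_squares(f,[.45,0,-.2]);print(k,q.x,np.degrees(q.x[2]),"maxpx",abs(q.fun).max())
    print(np.round(q.fun.reshape(-1,2),1).tolist())
  for i,y in enumerate((-168,-56,56,168)):print(i+1,w(q.x,np.array([[-43.,y]]))[0].round(4))
E
python3 fit.py
```

```text
top [ 0.54824681  0.0804525  -0.27218196] -15.59487757460664 maxpx 1.0533991243316052
[[1.1, 0.2], [-0.5, 0.2], [-0.7, 0.1], [0.3, -0.3], [-0.5, -0.9], [0.1, 0.5], [-0.1, 0.7], [0.3, -0.4]]
scene [ 0.54496831  0.08163028 -0.27657365] -15.846502987481616 maxpx 0.8210018652618771
[[-0.3, -0.6], [-0.6, 0.5], [-0.3, -0.3], [0.7, 0.1], [-0.2, 0.8], [0.0, -0.0], [0.7, -0.3]]
both [ 0.54700104  0.08112831 -0.27305918] -15.64513836273621 maxpx 1.051998163088797
[[0.9, 0.5], [-0.7, 0.5], [-0.9, 0.4], [0.2, 0.1], [-0.7, -0.5], [-0.1, 0.9], [-0.3, 1.0], [0.2, -0.0], [-0.6, -0.4], [-0.9, 0.6], [-1.0, -0.1], [0.0, 0.2], [-0.8, 1.1], [-0.3, 0.2], [0.3, -0.3]]
1 [ 0.4603 -0.0691  0.085 ]
2 [0.4905 0.0388 0.085 ]
3 [0.5207 0.1466 0.085 ]
4 [0.5509 0.2545 0.085 ]
```

```bash
cat > h.py <<'E'
import numpy as np
from scipy.spatial.transform import Rotation as Ro
from station import r,imaging
D=np.array([.5470,.0811]);YAW=-.2731
c,s=np.cos(YAW),np.sin(YAW)
RD=np.array([[c,-s,0],[s,c,0],[0,0,1]])
def w(x,y,z):  # duct mm -> world m
    return RD@np.array([x,y,z])/1000+[D[0],D[1],0]
def duct(p): return RD.T@(np.array(p)-[D[0],D[1],0])*1000
def R(tilt): return RD@np.diag([1,-1,-1.])@Ro.from_euler('y',tilt,degrees=True).as_matrix()
def go(x,y,z,tilt=15):
    st=r.sense();A=st["ee_rot"]
    d=A.T@(w(x,y,z)-st["tcp_pos"])/.04
    v=Ro.from_matrix(A.T@R(tilt)).as_rotvec(degrees=True)/5
    print((x,y,z,tilt),"row",d.round(3).tolist(),v.round(3).tolist())
def show():
    st=r.sense();print("t",round(st["time_s"],2),"duct",duct(st["tcp_pos"]).round(1),"F",st["wrist_force"].round(2),"Fd",(RD.T@st["wrist_force"]).round(1),"g",round(st["gripper_width"],3),"tilt",np.degrees(np.arctan2(RD[:,0]@st["ee_rot"][:,2],-st["ee_rot"][2,2])).round(1))
E
python3 -c "
from h import *
show();go(-37,168,150);go(-37,168,115)"
```

```text
t 0.15 duct [-520.7  398.7  221.7] F [ 0.21 -0.18 -0.02] Fd [ 0.2 -0.1 -0. ] g 1.001 tilt 0.0
(-37, 168, 150, 15) row [11.942, 6.068, 1.804] [-0.019, 2.998, 0.289]
(-37, 168, 115, 15) row [11.942, 6.066, 2.679] [-0.019, 2.998, 0.289]
```

Emit:
move_arm:
  motion: [3,1.5,0.5,0,1,0.1,1,6,3,1,0,2,0.2,1,9,4.5,1.4,0,3,0.3,1,11.94,6.07,1.8,0,3,0.29,1,11.94,6.07,1.8,0,3,0.29,1,11.94,6.07,1.8,0,3,0.29,1,11.94,6.07,1.8,0,3,0.29,1,11.94,6.07,1.8,0,3,0.29,1,11.94,6.07,1.8,0,3,0.29,1,11.94,6.07,1.8,0,3,0.29,1,11.94,6.07,1.8,0,3,0.29,1,11.94,6.07,1.8,0,3,0.29,1,11.94,6.07,1.8,0,3,0.29,1,11.94,6.07,1.8,0,3,0.29,1,11.94,6.07,1.8,0,3,0.29,1,11.94,6.07,1.8,0,3,0.29,1,11.94,6.07,1.8,0,3,0.29,1,11.94,6.07,1.8,0,3,0.29,1,11.94,6.07,1.8,0,3,0.29,1,11.94,6.07,1.8,0,3,0.29,1]

```text
time_s: 1.82
tcp_pos: [0.556, 0.2538, 0.1505]
ee_rot: [[0.93, -0.268, 0.25], [-0.259, -0.963, -0.068], [0.259, -0.002, -0.966]]
wrist_force: [-0.7, 0.3, -0.4]
gripper_width: 0.008
```

```bash
python3 -c "
from h import *
import cv2
show();go(-37,168,95);go(-37,168,92)
cv2.imwrite('pics/w1.png',imaging.capture('wrist'))
a=cv2.resize(imaging.capture('top')[130:290,130:330],None,fx=4,fy=3.7,interpolation=2);cv2.imwrite('pics/t1.png',a)"
```

```text
t 1.82 duct [-37.9 168.7 150.5] F [-0.66  0.35 -0.36] Fd [-0.7  0.2 -0.4] g 0.008 tilt 15.0
(-37, 168, 95, 15) row [-0.338, 0.021, 1.345] [-0.028, -0.004, 0.016]
(-37, 168, 92, 15) row [-0.358, 0.021, 1.417] [-0.028, -0.004, 0.016]
```

View pics/w1.png

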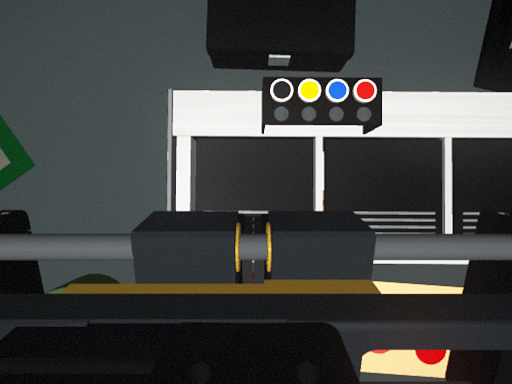

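View pics/t1.png

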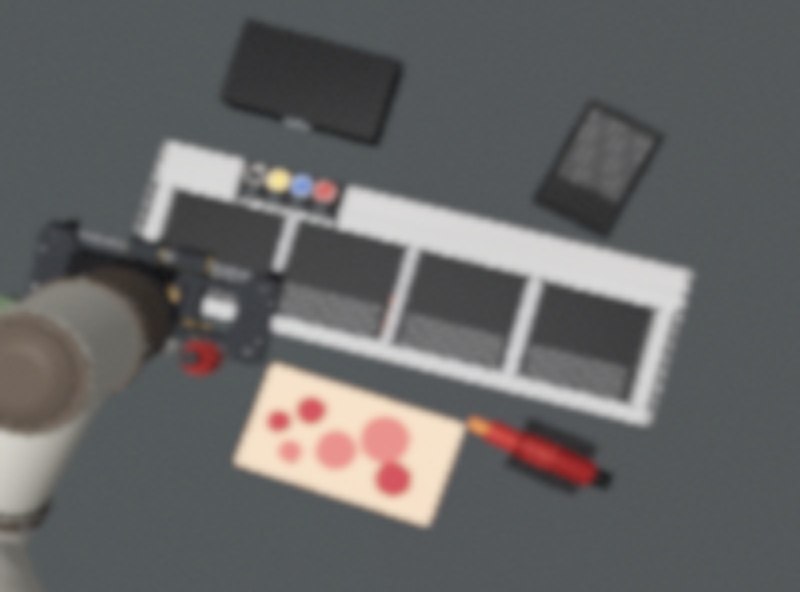

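The wrist view shows the duct square to the image: cover 4's rear corners are at (192,137) and (313,137), and the duct's rear-left corner is at (173,90). I'll check these against the fitted pose.

```bash
python3 -c "
from h import *
p=imaging.camera_params('wrist');T=np.linalg.inv(p['world_from_camera'])
for q in [(33,219,85),(33,117,85),(75,240,85),(33,107,85),(33,5,85)]:
    X=T[:3,:3]@w(*q)+T[:3,3];u=p['intrinsics']@X;print(q,(u[:2]/u[2]).round(1),'mm/px',(X[2]/276*1000).round(2))"
```

```text
(33, 219, 85) [194.5 139.9] mm/px 0.87
(33, 117, 85) [312.2 140.1] mm/px 0.87
(75, 240, 85) [170.6  91.8] mm/px 0.87
(33, 107, 85) [323.7 140.1] mm/px 0.87
(33, 5, 85) [441.7 140.2] mm/px 0.87
```

Emit:
move_arm:
  motion: [-0.15,0.01,0.6,0,0,0,1,-0.25,0.02,1.0,0,0,0,1,-0.32,0.02,1.3,0,0,0,1,-0.36,0.02,1.42,0,0,0,1,-0.36,0.02,1.42,0,0,0,1,-0.37,0.02,1.46,0,0,0,1,-0.377,0.02,1.49,0,0,0,1,-0.384,0.02,1.515,0,0,0,1,-0.39,0.02,1.54,0,0,0,1,-0.39,0.02,1.54,0,0,0,1]

```text
time_s: 2.75
tcp_pos: [0.5573, 0.253, 0.0876]
ee_rot: [[0.93, -0.268, 0.251], [-0.26, -0.963, -0.067], [0.26, -0.003, -0.966]]
wrist_force: [-0.4, 0.5, 1.7]
gripper_width: 0.006
```

```bash
python3 -c "
from h import *
show()"
```

```text
t 2.75 duct [-36.5 168.3  87.6] F [-0.42  0.49  1.69] Fd [-0.5  0.4  1.7] g 0.006 tilt 15.1
```

Emit:
move_arm:
  motion: [-0.006,0,0.024,0,0,0,1,-0.012,0,0.048,0,0,0,1,-0.012,0,0.048,0,0,0,1,-0.012,0,0.048,0,0,0,1]

```text
time_s: 3.08
tcp_pos: [0.5575, 0.2531, 0.0869]
ee_rot: [[0.93, -0.268, 0.253], [-0.26, -0.963, -0.066], [0.261, -0.004, -0.965]]
wrist_force: [-3.8, -0.9, 7.9]
gripper_width: 0.002
```

```bash
python3 -c "
from h import *
show()"
```

```text
t 3.08 duct [-36.3 168.5  86.9] F [-3.82 -0.92  7.86] Fd [-3.4 -1.9  7.9] g 0.002 tilt 15.1
```

Emit:
move_arm:
  motion: [0.07,0,-0.25,0,0,0,1,0.12,0.2,-0.45,0,0,0,1,0.12,1.1,-0.48,0,0,0,1,0.12,2,-0.48,0,0,0,1,0.12,2.8,-0.48,0,0,0,1,0.12,2.8,-0.48,0,0,0,1,0.12,2.8,-0.48,0,0,0,1,0.06,2.8,-0.25,0,0,0,1,0.02,2.8,-0.09,0,0,0,1,0.02,2.8,-0.07,0,0,0,1,0.01,2.8,-0.03,0,0,0,1,0,2.8,0,0,0,0,1,0,2.8,0.02,0,0,0,1,0,2.8,0.02,0,0,0,1]

```text
time_s: 4.25
tcp_pos: [0.5277, 0.1455, 0.0857]
ee_rot: [[0.93, -0.268, 0.253], [-0.259, -0.964, -0.066], [0.261, -0.004, -0.965]]
wrist_force: [-0.6, -0.0, 0.4]
gripper_width: 0.007
```

```bash
python3 -c "
from h import *
show()"
```

```text
t 4.25 duct [-35.9  56.8  85.7] F [-0.65 -0.01  0.39] Fd [-0.6 -0.2  0.4] g 0.007 tilt 15.1
```

Emit:
move_arm:
  motion: [-0.006,0,0.024,0,0,0,1,-0.012,0,0.048,0,0,0,1,-0.018,0,0.072,0,0,0,1,-0.018,0,0.072,0,0,0,1]

```text
time_s: 4.58
tcp_pos: [0.5279, 0.1455, 0.0827]
ee_rot: [[0.93, -0.267, 0.253], [-0.259, -0.964, -0.066], [0.261, -0.004, -0.965]]
wrist_force: [-0.5, -0.8, 1.3]
gripper_width: 0.004
```

```bash
python3 -c "
from h import *
show()"
```

```text
t 4.58 duct [-35.8  56.8  82.7] F [-0.51 -0.84  1.34] Fd [-0.3 -0.9  1.3] g 0.004 tilt 15.1
```

```bash
python3 -c "
from h import *
for q in [(-39,56,78),(-41,56,73),(-42,56,68),(-42,56,63)]:go(*q)"
```

```text
(-39, 56, 78, 15) row [-0.109, 0.021, 0.093] [-0.052, -0.03, 0.014]
(-41, 56, 73, 15) row [-0.19, 0.021, 0.2] [-0.052, -0.03, 0.014]
(-42, 56, 68, 15) row [-0.246, 0.022, 0.314] [-0.052, -0.03, 0.014]
(-42, 56, 63, 15) row [-0.279, 0.022, 0.435] [-0.052, -0.03, 0.014]
```

Emit:
move_arm:
  motion: [-0.05,0.01,0.05,0,0,0,1,-0.11,0.02,0.09,0,0,0,1,-0.15,0.02,0.15,0,0,0,1,-0.19,0.02,0.2,0,0,0,1,-0.22,0.02,0.26,0,0,0,1,-0.25,0.02,0.31,0,0,0,1,-0.25,0.02,0.31,0,0,0,1]

```text
time_s: 5.17
tcp_pos: [0.522, 0.1475, 0.0685]
ee_rot: [[0.93, -0.266, 0.254], [-0.258, -0.964, -0.064], [0.262, -0.006, -0.965]]
wrist_force: [-1.2, 0.9, 2.5]
gripper_width: 0.007
```

```bash
python3 -c "
from h import *
import cv2
show()
for q in [(-42,56,63),(-42,56,60),(-38,56,62),(-34,56,64),(-30,56,64)]:go(*q)
a=cv2.resize(imaging.capture('scene')[120:270,220:400],None,fx=4.4,fy=4,interpolation=2);cv2.imwrite('pics/s2.png',a)"
```

```text
t 5.17 duct [-42.   57.2  68.5] F [-1.2   0.89  2.52] Fd [-1.4  0.5  2.5] g 0.007 tilt 15.2
(-42, 56, 63, 15) row [-0.036, 0.03, 0.131] [-0.082, -0.041, 0.023]
(-42, 56, 60, 15) row [-0.055, 0.03, 0.204] [-0.082, -0.041, 0.023]
(-38, 56, 62, 15) row [0.054, 0.03, 0.182] [-0.082, -0.041, 0.023]
(-34, 56, 64, 15) row [0.164, 0.03, 0.16] [-0.082, -0.041, 0.023]
(-30, 56, 64, 15) row [0.26, 0.031, 0.186] [-0.082, -0.041, 0.023]
```

View pics/s2.png

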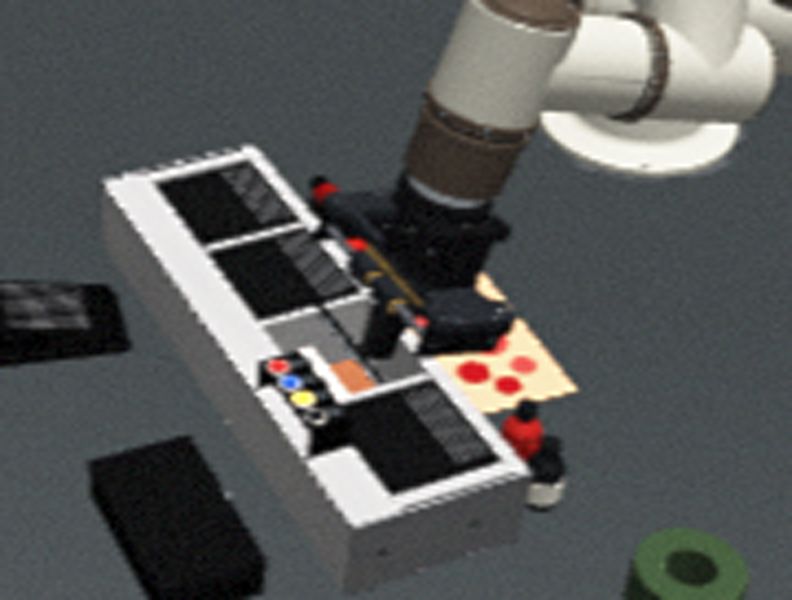

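Cover 3 has swung down and the well is visible at (345,370), so it's the free one. I'll go a little deeper, then push to the rear.

Emit:
move_arm:
  motion: [-0.02,0.03,0.07,0,0,0,1,-0.04,0.03,0.13,0,0,0,1,-0.045,0.03,0.16,0,0,0,1,-0.02,0.03,0.17,0,0,0,1,0.01,0.03,0.175,0,0,0,1,0.03,0.03,0.18,0,0,0,1,0.054,0.03,0.18,0,0,0,1,0.054,0.03,0.18,0,0,0,1]

```text
time_s: 5.88
tcp_pos: [0.5244, 0.1445, 0.0609]
ee_rot: [[0.93, -0.267, 0.252], [-0.259, -0.964, -0.065], [0.26, -0.004, -0.966]]
wrist_force: [-4.5, 2.3, -1.0]
gripper_width: 0.003
```

```bash
python3 -c "
from h import *
import cv2
show()
for q in [(-36,56,62),(-34,56,62),(-32,56,63)]:go(*q)
a=cv2.resize(imaging.capture('scene')[120:270,220:400],None,fx=4.4,fy=4,interpolation=2);cv2.imwrite('pics/s3.png',a)"
```

```text
t 5.88 duct [-38.9  55.   60.9] F [-4.51  2.3  -1.02] Fd [-5.  1. -1.] g 0.003 tilt 15.1
(-36, 56, 62, 15) row [0.077, -0.025, -0.007] [-0.056, -0.015, 0.021]
(-34, 56, 62, 15) row [0.125, -0.025, 0.006] [-0.056, -0.015, 0.021]
(-32, 56, 63, 15) row [0.18, -0.025, -0.005] [-0.056, -0.015, 0.021]
```

View pics/s3.png

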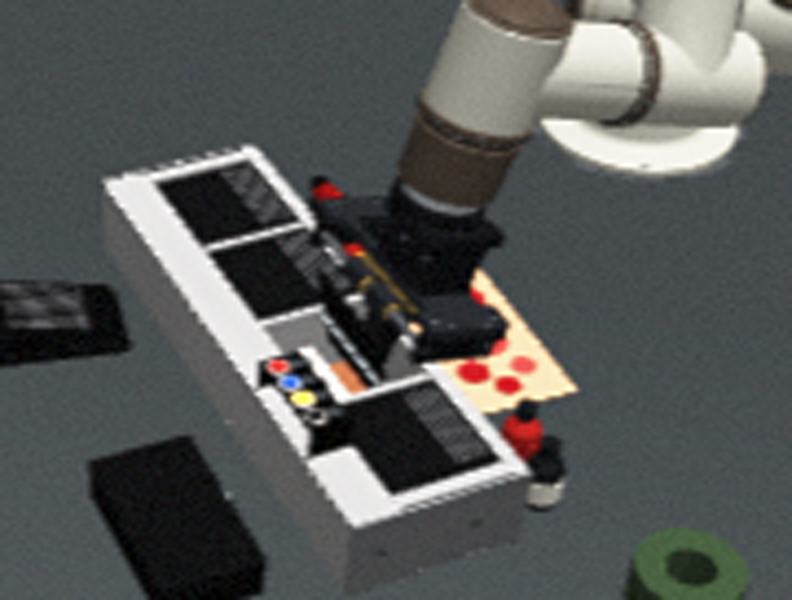

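Emit:
move_arm:
  motion: [0.03,-0.02,0,0,0,0,1,0.06,-0.02,-0.01,0,0,0,1,0.077,-0.02,-0.01,0,0,0,1,0.077,-0.02,-0.01,0,0,0,1]

```text
time_s: 6.27
tcp_pos: [0.5249, 0.1442, 0.0607]
ee_rot: [[0.931, -0.266, 0.249], [-0.258, -0.964, -0.066], [0.257, -0.002, -0.966]]
wrist_force: [-13.3, 7.2, 1.6]
gripper_width: 0.005
```

```bash
python3 -c "
from h import *
import cv2
show()
"
```

```text
t 6.27 duct [-38.3  54.9  60.7] F [-13.27   7.25   1.58] Fd [-14.7   3.4   1.6] g 0.005 tilt 14.9
```

Emit:
move_arm:
  motion: [-0.03,0,0,0,0,0,1,-0.06,0,-0.01,0,0,0,1,-0.07,0,-0.1,0,0,0,1,-0.07,0,-0.3,0,0,0,1,-0.07,0,-0.6,0,0,0,1,-0.07,0,-1.2,0,0,0,1,-0.2,0,-2,0,0,0,1,-0.6,0,-2.8,0,0,0,1,-1.5,0,-3.5,0,0,0,1,-2.5,0,-3.5,0,0,0,1,-3.5,0,-3.5,0,0,0,1,-3.5,0,-3.5,0,0,0,1,-3.5,0,-3.5,0,0,0,1]

```text
time_s: 7.35
tcp_pos: [0.3584, 0.1904, 0.1605]
ee_rot: [[0.933, -0.261, 0.249], [-0.253, -0.965, -0.064], [0.257, -0.003, -0.966]]
wrist_force: [0.7, 0.8, 0.4]
gripper_width: 0.002
```

```bash
python3 -c "
from h import *
import cv2
show()
a=cv2.resize(imaging.capture('scene')[120:270,220:400],None,fx=4.4,fy=4,interpolation=2);cv2.imwrite('pics/s4.png',a)
a=cv2.resize(imaging.capture('top')[130:290,130:330],None,fx=4,fy=3.7,interpolation=2);cv2.imwrite('pics/t4.png',a)"
```

```text
t 7.35 duct [-211.1   54.4  160.5] F [0.67 0.81 0.4 ] Fd [0.4 1.  0.4] g 0.002 tilt 14.9
```

View pics/s4.png

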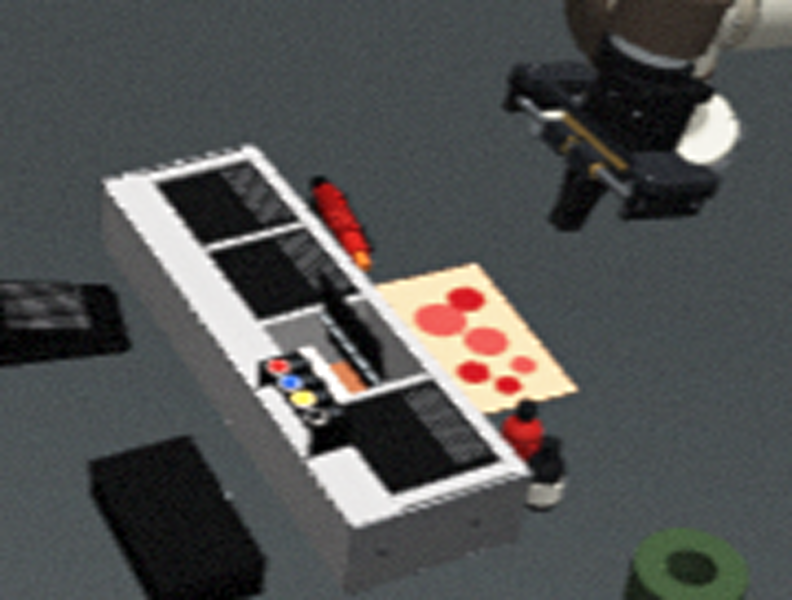

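View pics/t4.png

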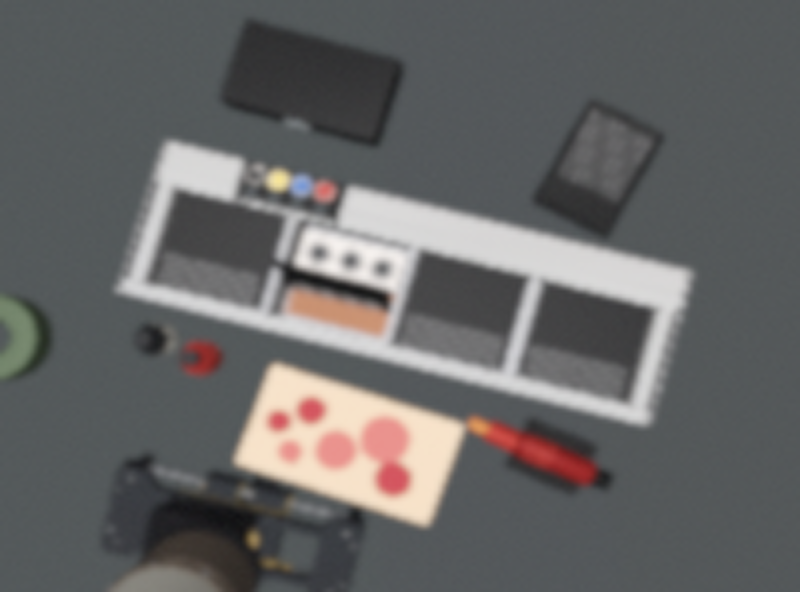

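The three sockets are bare in the top view at (320–380, 250–268), and nothing else looks moved. Now a check of the angle against the projected upper edge.

```bash
python3 -c "
from h import *
from fit import proj
for th in (1.0,1.2,1.3,1.38):
  for n,o,f in(('scene',(220,120),(4.4,4)),('top',(130,130),(4,3.7))):
    X=[]
    for y in(5,107):
      for off in (3,-2):
        X.append(w(-23+56*np.cos(th)-off*np.sin(th),y,82+56*np.sin(th)+off*np.cos(th)))
    print(th,n,((proj(n,np.array(X))-o)*f).round(0).tolist())
"
```

```text
1.0 scene [[296.0, 279.0], [291.0, 283.0], [355.0, 353.0], [350.0, 357.0]]
1.0 top [[393.0, 271.0], [395.0, 267.0], [279.0, 243.0], [280.0, 239.0]]
1.2 scene [[307.0, 272.0], [302.0, 275.0], [368.0, 346.0], [362.0, 349.0]]
1.2 top [[390.0, 282.0], [391.0, 277.0], [274.0, 253.0], [276.0, 248.0]]
1.3 scene [[313.0, 270.0], [308.0, 272.0], [374.0, 343.0], [368.0, 345.0]]
1.3 top [[388.0, 287.0], [390.0, 282.0], [272.0, 259.0], [274.0, 254.0]]
1.38 scene [[318.0, 268.0], [313.0, 270.0], [379.0, 340.0], [373.0, 343.0]]
1.38 top [[386.0, 292.0], [388.0, 287.0], [271.0, 263.0], [273.0, 258.0]]
```

```bash
python3 -c "
import cv2
from station import imaging
a=cv2.resize(imaging.capture('scene')[180:225,275:335],None,fx=13,fy=13,interpolation=2);cv2.imwrite('pics/s5.png',a)"
```

```text
(no output)
```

View pics/s5.png

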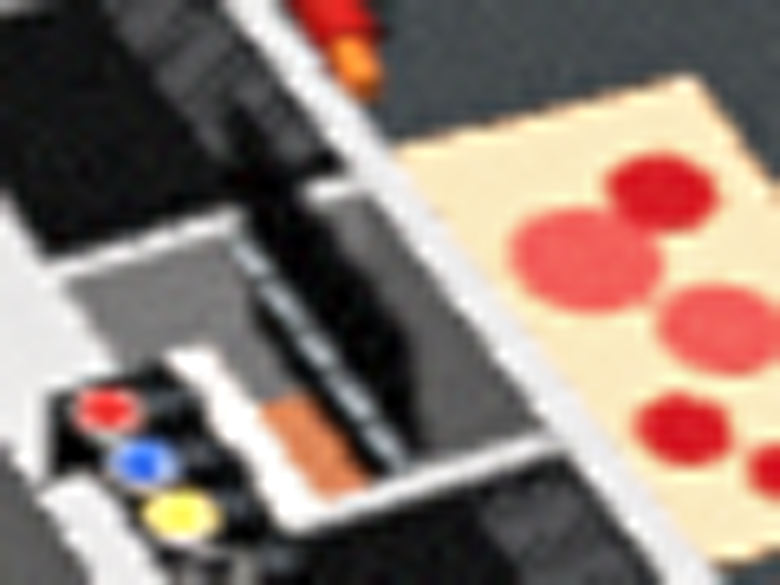

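```bash
python3 -c "
from h import *
show();print(r.finish_job())"
```

```text
t 7.5 duct [-208.8   54.7  160.7] F [-0.31 -0.22 -0.26] Fd [-0.2 -0.3 -0.3] g 0.007 tilt 14.9
the job is handed in; nothing more can be done
None
```

Cover 3 was the free one. It now stands nearly upright with the sockets bare, and I've handed the job in at about 7.5 s.

- **Finding it:** I pressed cover 4 first. It gave under 1 mm at about 8 N, so it was blocked. Cover 3 then rocked under a light press. I didn't press covers 1 and 2, since the free one was already found.
- **Opening it:** I pressed cover 3 down, then pushed the part below its axle to the rear. At the stop it moved only 0.6 mm more while the force rose to about 15 N, the highest reading I took. I then backed the arm clear, with the wrist force back to about zero.
- **Last checks:** In the final pictures the cover's upper edge lies within about 2 camera pixels of where it should be at 1.38 rad. The top view shows the sockets uncovered, and nothing else appears to have moved.
- **Disagreement:** The cameras differed by 2–3 mm on where the duct stands along its depth. I allowed for this, and it made no difference to the result.

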